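Find the topped-up candle tin by its weight and hold it out for its label

ROBOT

A 7-joint arm with a two-finger parallel gripper is mounted at the origin on the work surface. World frame = base frame: x ahead of the robot, y to its left, z up, the work surface at z = 0. Lengths are in m, angles in rad, forces in N, time in s.
With the tool pointing down it reaches from about 0.4 to 0.9 m from the base axis. Payload 5.5 kg.
Tool frame: the origin (TCP) lies on the centre line of the jaws, within the pads' length; the fingertips stand 11 mm ahead of it and the grasp point (between the pads) lies 8 mm behind it; z points along the fingers, y is the direction in which the jaws open and shut (so a half turn about z gives the same grasp; the last joint's range is limited). The gripper opens to 92 mm and grips with 3 to 60 N. Pads are 19 mm wide; open, the fingers measure 130 mm over their backs; the gripper's body (75 mm by 190 mm) begins 47 mm behind the grasp point.
Start: joints at [1.589, 0.501, -0.427, 1.55, 0.221, 1.138, -0.21], TCP at [0.158, -0.631, 0.238] pointing down, gripper open.
Joint ranges: [-2.88, 2.88], [-0.31, 2.03], [-1.54, 1.56], [0.2, 2.42], [-1.41, 4.55], [0.19, 2.02], [-2.57, 2.57]. Speed limits (rad/s): [2.57, 2.57, 3.14, 3.14, 3.14, 3.14, 3.14].

INTERFACE

Orientations are given as a rotation vector (axis times angle).
In Python, from plant import sense, snapshot, finish_job gives the robot as it stands.
- The arm moves only by the shell command python3 -m inch 'ROWS' [FORCE]. ROWS is JSON, a list of rows, each a list of 3 entries, a list of its own where there are three numbers: the opening, from 0 (shut) to 1 (fully open), then the shift along the tool's x, y, z in cm, then the turn about the tool's z in rad. A call has 1 to 12 rows; each row is the pose to reach, as a shift and turn from the pose commanded when the call began, along the tool's axes at that moment; what a row does not reach only later rows make up. A row lasts 1/8 s, in which the tool goes at most 62.5 mm and 10.7 degrees, less where a joint would pass 70% of its speed; a pose out of reach is approached as far as the arm can. A call with a gripper value outside its range is refused whole. The fingers move at their own pace and stop on an object; FORCE is the grip in N (left out, the last holds). Time passes only in rows, so rows that repeat a pose let the fingers close. It gives the time, the measured TCP pose, the force and the opening at its end, in the units of the state.
- sense(): the state, without advancing time (a new reading comes with each control period).
- snapshot(name): name is "side" or "top" or "wrist"; returns a dict with "color" (400x640x3 uint8, red, green, blue), "mtx" (3x3 intrinsics, pixels), "rvec" (rotation vector, rad) and "tvec" (3), from world to camera coordinates, as OpenCV has them. Camera axes: x right, y down, z forward; pixel columns grow to the right and rows downward; lengths in m; the calibration is good to about 2 mm. A picture is of the moment at which its call begins. There is no depth.
- finish_job(): hands the job in, once; it reports no verdict.
The state is a dict: "t": time; "qpos": joint angles; "dq": joint speeds; "tau": joint torques, N m; "eef_pos": TCP position; "tcp_rot": TCP orientation; "contact_force": force on the tool from outside, world axes, zero at the start; "torque": the same for the moment, N m; "finger_gap": opening from 0.0 (shut) to 1.0 (fully open).
Only numpy, scipy, OpenCV 4.12 (cv2) and the standard library are available. Lean on these libraries where they do the work, as an engineer would, in place of code of your own. Each camera call takes 0.05 s, during which the arm holds its last target. There are 200 camera calls.

TASK

Two lidded candle tins, one blue and one grey, stand on the wooden cooling board; only one of them has been topped up with wax, and with the lids on only the weight tells which. Lift the blue tin clear of the board and set it back down on the board, then lift the grey tin clear, to judge which is heavier; keep them upright and do not drop them. Finish while holding the heavier tin upright and still over the middle of the green cutting mat, its underside about 12 cm above the mat so that a colleague can stick the label under it, with the lighter tin standing on the board by itself and the other things on the table left alone.

Things in the scene. Friction and masses are not known exactly. Their poses are not given: they have to be found in the camera images.
- tin_blue: closed round tin, blue with white diamonds and a bare steel lid: 62 mm across the body, 64 mm across the lid, 95 mm tall (the lid is the top 16 mm). Origin: centre of its underside, z up its axis. One of the two tins (which one changes) weighs about 255 to 300 g in all, the other about 150 to 180 g. Set wax lies loose inside with 1 to 2 mm of play
- tin_grey: closed round tin, grey with white diamonds and a bare steel lid: 62 mm across the body, 64 mm across the lid, 95 mm tall (the lid is the top 16 mm). Origin: centre of its underside, z up its axis. One of the two tins (which one changes) weighs about 255 to 300 g in all, the other about 150 to 180 g. Set wax lies loose inside with 1 to 2 mm of play
- board: fixed wooden cooling board on the table, 160 mm (its x) by 300 mm (its y) and 18 mm thick; the tins stand on its top, 130 to 180 mm apart along its y. Origin: centre of its underside, on the table
- mat: fixed thin green cutting mat with yellow grid lines, 150 mm (its x) by 210 mm (its y), 3 mm thick, flat on the table, a strip of round orange labels along its +y edge. Origin: centre of its underside
- spool: upright spool of white candle wick, loose, 60 mm across and 108 mm tall, beyond the board and mat; to be left alone. Origin: centre of its underside
- pliers: pliers with blue grips lying on the table, loose, 190 mm long along its x, 54 mm wide, 14 mm high; to be left alone. Origin: under the joint
- cup: clear plastic cup with green wax set in its bottom, loose, 68 mm across the rim and 85 mm tall; to be left alone. Origin: centre of its underside
Things that resemble listed ones, but are neither listed nor needed, are in the scene too. What is shaped like the tin_grey but orange or red is not meant.

How it is judged:
By the outcome, as a careful person would: the job done as asked, in the order asked, and still so for the second after the job is handed in, while the arm keeps its last pose, push and grip.
It also fails if it takes over 72 s, if anything falls off the work surface, if the arm or the gripper's body presses on something with over 40 N, if the wrist force passes 120 N, or if a joint passes its speed limit or range.

## Working session

There is one attempt and no reset: what is moved stays moved. The work goes in short steps, Python scripts to look and compute and a shell command to move; the robot and the scene stay as the last step left them, time stands still between calls to the robot, and variables do not carry over. Pictures are saved under pics/ and viewed, about 8 in all and at most 12, crops included, and the job is handed in when it is done.

```bash
ls; mkdir -p pics
python3 - <<'E'
from plant import sense, snapshot
import cv2
s=sense()
for k in s: print(k,s[k])
for n in("side","top"):
    d=snapshot(n); cv2.imwrite(f"pics/{n}0.png",d["color"][:,:,::-1]); print(n,d["mtx"],d["rvec"],d["tvec"])
E
```

```text
pics
t 0.0
qpos [ 1.58922186  0.50183113 -0.42677105  1.55142962  0.2207976   1.13827757
 -0.21028045]
dq [-1.90723002e-03 -5.19031566e-04 -5.09347734e-04 -1.17527050e-05
 -6.12766167e-04 -8.71110074e-04 -1.66100061e-03]
tau [-8.20481227e-05 -5.66598165e+01 -5.81586018e+00 -2.79114747e+01
 -6.85409876e-02  3.08813131e-02  1.55117050e-04]
eef_pos [ 0.15730508 -0.62999708  0.2366955 ]
tcp_rot [-3.11621224e+00 -3.83381978e-01  2.66788546e-04]
contact_force [ 0.72923331 -0.14167627 -0.12894774]
torque [-0.03517471 -0.03615251  0.04105415]
finger_gap 1.0029453360705298
side [[452.83841058   0.         319.08310464]
 [  0.         452.83841058 205.22384242]
 [  0.           0.           1.        ]] [ 0.08871678 -2.73954492  1.43055896] [0.56246222 0.07896473 0.94360188]
top [[384.51949775   0.         318.62063024]
 [  0.         384.51949775 204.64499054]
 [  0.           0.           1.        ]] [ 2.13529376 -2.12764687  0.14007459] [0.00215353 0.54810768 0.83232883]
```

View pics/top0.png

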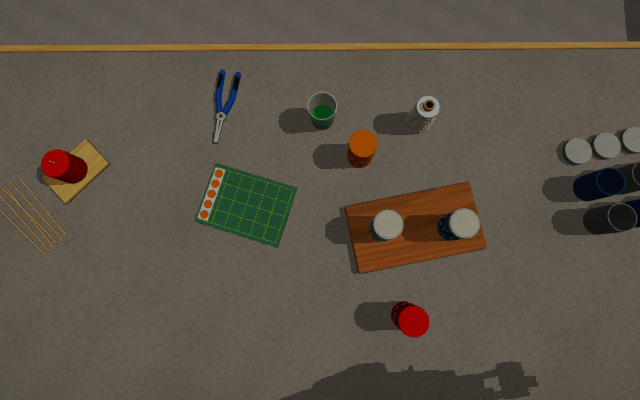

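View pics/side0.png

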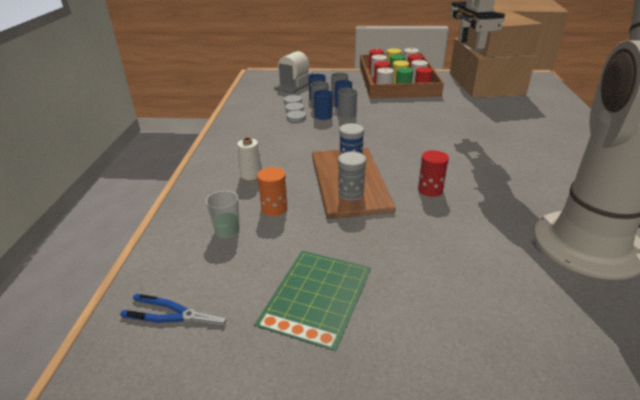

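The top view shows the board at (415,227). It holds a steel-lidded tin at (387,225), which looks grey, and another at (463,223), which looks blue. The mat is at (247,205), the spool at (427,110), the cup at (322,108) and the pliers at (226,105).

Lookalikes are the orange tin (362,148), the red tin (410,320), and the lidless blue and grey tins near (610,195). Only the two on the board fit the description, so I'll measure those and confirm with a crop.

```bash
cat > h.py <<'E'
import numpy as np, cv2
from plant import sense, snapshot
from scipy.spatial.transform import Rotation as R
def ray(d,uv,z):
    M=cv2.Rodrigues(np.array(d["rvec"],float))[0]; t=np.array(d["tvec"],float)
    v=M.T@np.linalg.inv(d["mtx"])@np.array([uv[0],uv[1],1.]); c=-M.T@t
    return c+v*(z-c[2])/v[2]
def proj(d,p):
    return cv2.projectPoints(np.array(p,float).reshape(-1,3),np.array(d["rvec"],float),np.array(d["tvec"],float),d["mtx"],None)[0].reshape(-1,2)
def move(p,yaw=None):
    "shift in cm along the tool axes from the measured pose to world point p"
    s=sense(); r=R.from_rotvec(s["tcp_rot"]); return r.inv().apply(np.array(p)-s["eef_pos"])*100
E
python3 - <<'E'
from h import *
d=snapshot("top"); c=d["color"]; hsv=cv2.cvtColor(c,cv2.COLOR_RGB2HSV)
lid=((hsv[...,1]<50)&(hsv[...,2]>125)).astype(np.uint8)
lid=cv2.morphologyEx(lid,cv2.MORPH_OPEN,np.ones((5,5)))
for x in cv2.findContours(lid,0,2)[0]:
    if cv2.contourArea(x)>300:
        (u,v),r=cv2.minEnclosingCircle(x); p=ray(d,(u,v),.113); e=ray(d,(u+r,v),.113)
        m=cv2.moments(x); print("lid",u,v,r,p,np.linalg.norm(e-p),ray(d,(m['m10']/m['m00'],m['m01']/m['m00']),.113))
for n,lo,hi,z in(("mat",(35,80,30),(85,255,255),.003),("board",(5,100,40),(20,220,220),.018)):
    k=cv2.morphologyEx(cv2.inRange(hsv,lo,hi),cv2.MORPH_CLOSE,np.ones((5,5)))
    for x in sorted(cv2.findContours(k,0,2)[0],key=cv2.contourArea)[-3:]:
        b=cv2.boxPoints(cv2.minAreaRect(cv2.convexHull(x))); 
        P=np.array([ray(d,q,z) for q in b]); print(n,cv2.contourArea(x),b.round(),P.mean(0).round(4),(P[1]-P[0]).round(3),(P[2]-P[1]).round(3))
cv2.imwrite("pics/crop.png",cv2.resize(c[170:285,335:495,::-1],None,fx=4,fy=4,interpolation=cv2.INTER_CUBIC))
E
```

```text
lid 388.3666687011719 223.63333129882812 14.147027015686035 [ 0.49777158 -0.14165152  0.113     ] 0.02906242876645179 [ 0.49744754 -0.14128039  0.113     ]
lid 464.8320007324219 222.7845916748047 14.16331672668457 [ 0.49999149 -0.29827468  0.113     ] 0.02885537082619633 [ 0.50034697 -0.29854135  0.113     ]
mat 319.5 [[308. 115.]
 [322. 100.]
 [336. 115.]
 [322. 129.]] [ 0.7792 -0.0021  0.003 ] [ 0.038 -0.036  0.   ] [-0.038 -0.036  0.   ]
mat 5244.0 [[194. 221.]
 [213. 161.]
 [297. 188.]
 [278. 247.]] [0.5559 0.18   0.003 ] [ 0.147 -0.038  0.   ] [-0.065 -0.204  0.   ]
board 2058.0 [[-12. 197.]
 [ 17. 173.]
 [ 68. 236.]
 [ 39. 260.]] [0.5232 0.6931 0.018 ] [ 0.058 -0.064  0.   ] [-0.151 -0.141  0.   ]
board 4159.0 [[ -0.  45.]
 [639.  41.]
 [639.  48.]
 [  0.  52.]] [0.9515 0.0195 0.018 ] [-0.002 -1.599  0.   ] [-0.02   0.002  0.   ]
board 7678.0 [[344. 206.]
 [473. 180.]
 [487. 248.]
 [357. 274.]] [ 0.5013 -0.2182  0.018 ] [ 0.062 -0.302  0.   ] [-0.158 -0.022  0.   ]
```

View pics/crop.png

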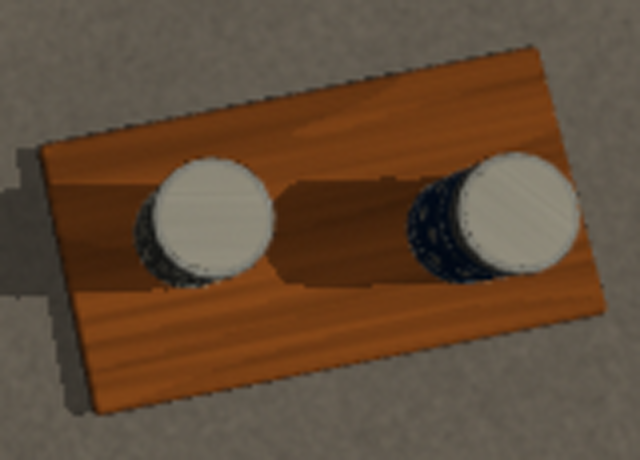

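The crop confirms it. The grey-bodied tin is the left one at (388,224), world (0.498,-0.142), and the blue-bodied one is on the right at (465,223), world (0.500,-0.298). I'm moving over the blue tin now.

```bash
python3 -m inch '[[1,[2,-1.2,0],0],[1,[6,-3.5,0],0],[1,[10.5,-6,0],0],[1,[15,-8.7,0],0],[1,[19.5,-11.3,0],0],[1,[24,-13.9,0],0],[1,[28.5,-16.5,1],0],[1,[33,-19,2],0],[1,[37,-21.4,3],0],[1,[40,-23.1,4],0],[1,[41.3,-23.9,5],0],[1,[41.3,-23.9,5],0]]' 25
python3 - <<'E'
from h import *
s=sense(); print(s["t"],s["eef_pos"],s["tcp_rot"],s["contact_force"],s["qpos"])
print(move([.5,-.2985,.067]))
d=snapshot("wrist"); cv2.imwrite("pics/w1.png",d["color"][:,:,::-1]); print(proj(d,[[.5,-.2985,.113]]))
E
```

```text
t: 1.65
eef_pos: [0.5001, -0.2969, 0.1869]
tcp_rot: [-3.116, -0.388, 0.002]
contact_force: [-0.1, 0.5, -0.1]
finger_gap: 1.001
1.65 [ 0.50009543 -0.29688463  0.18686776] [-3.11615883e+00 -3.87582812e-01  2.27988362e-03] [-0.13200371  0.50786669 -0.081057  ] [ 0.93082954  0.46223548 -0.56999593  1.77028716  0.29025064  0.99582988
 -1.07484666]
[-0.0336547   0.17334116 11.98656767]
[[324.06218551 214.58133696]]
```

View pics/w1.png

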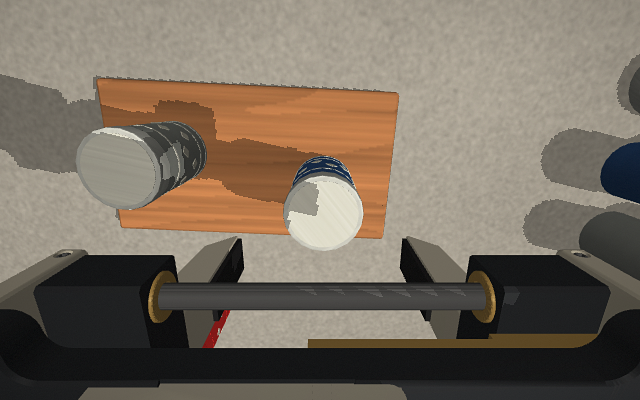

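The wrist view shows the blue lid centred at about (323,212), against a prediction of (324,215), so the position holds. The tin sits between the fingers. I'll descend and grip.

```bash
python3 -m inch '[[1,[0,0.1,1.5],0],[1,[0,0.1,4],0],[1,[0,0.1,6.5],0],[1,[0,0.1,8.5],0],[1,[0,0.1,10],0],[1,[0,0.1,11.2],0],[1,[0,0.1,11.9],0],[1,[0,0.1,11.9],0],[1,[0,0.1,11.9],0]]' 25 && python3 -m inch '[[0.6,[0,0,0],0],[0.6,[0,0,0],0],[0.6,[0,0,0],0],[0.6,[0,0,0],0],[0.6,[0,0,0],0],[0.6,[0,0,0],0],[0.6,[0,0,0],0],[0.6,[0,0,0],0]]' 25
python3 - <<'E'
from h import *
s=sense(); print(s["t"],s["eef_pos"],s["contact_force"],s["torque"],s["tau"])
E
```

```text
t: 2.82
eef_pos: [0.5011, -0.2997, 0.0693]
tcp_rot: [3.117, 0.384, 0.001]
contact_force: [-0.3, 0.2, 0.2]
finger_gap: 1.0
t: 3.82
eef_pos: [0.5006, -0.2995, 0.0688]
tcp_rot: [-3.118, -0.384, -0.0]
contact_force: [-1.0, 0.6, 3.0]
finger_gap: 0.687
3.825 [ 0.50061476 -0.2994948   0.06883021] [-1.01135599  0.58327053  2.99117349] [ 0.24547312  0.16124948 -0.03064983] [ 3.75834061e-01 -5.32984221e+01 -7.16583475e+00 -2.06344664e+01
  2.32849759e-01 -4.55255583e-01  1.03871687e-02]
```

```bash
python3 -m inch '[[0.3,[0,0,0],0],[0.3,[0,0,0],0],[0.3,[0,0,0],0],[0.3,[0,0,0],0]]' 25; python3 -m inch '[[0.3,[0,0,0],0],[0.3,[0,0,0],0]]'
python3 - <<'E'
from h import *
s=sense(); print(s["contact_force"],s["finger_gap"]); 
d=snapshot("wrist"); cv2.imwrite("pics/w2.png",d["color"][:,:,::-1])
d=snapshot("side"); cv2.imwrite("pics/s2.png",cv2.resize(d["color"][70:250,240:460,::-1],None,fx=3.5,fy=3.3))
E
```

```text
t: 4.32
eef_pos: [0.5006, -0.2995, 0.0688]
tcp_rot: [-3.118, -0.384, -0.0]
contact_force: [-0.3, 1.6, 5.1]
finger_gap: 0.69
t: 4.58
eef_pos: [0.5006, -0.2995, 0.0688]
tcp_rot: [-3.118, -0.384, -0.0]
contact_force: [-1.1, 1.8, 5.1]
finger_gap: 0.685
[-1.07758363  1.75639278  5.07736445] 0.6852728078438339
```

View pics/s2.png

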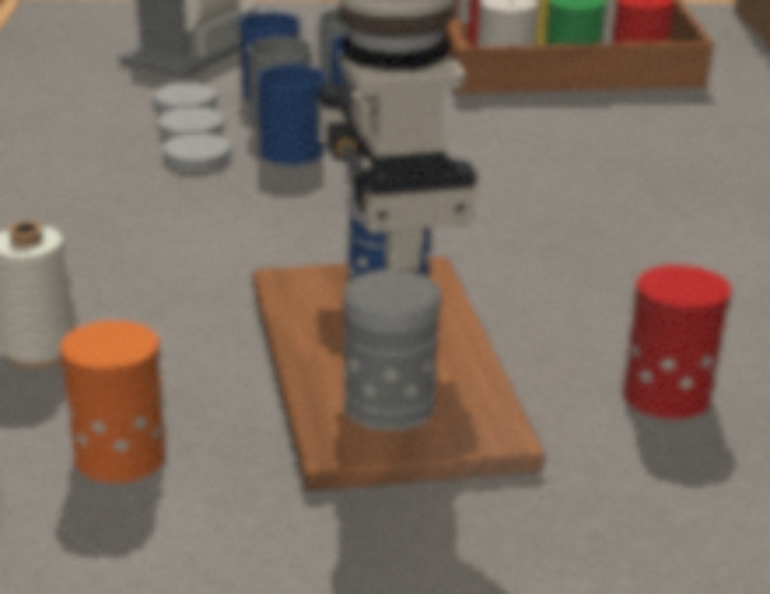

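The side view shows the jaws around the blue tin just under the lid. The gap of 0.686 lies between the body and lid widths, so I'll re-grip 4 mm lower to get the pads onto the body.

```bash
python3 -m inch '[[0.85,[0,0,0],0],[0.85,[0,0,0],0],[0.85,[0,0,0.2],0],[0.85,[0,0,0.4],0],[0.85,[0,0,0.4],0],[0.5,[0,0,0.4],0],[0.5,[0,0,0.4],0],[0.5,[0,0,0.4],0],[0.5,[0,0,0.4],0],[0.5,[0,0,0.4],0],[0.5,[0,0,0.4],0]]' 25
python3 - <<'E'
from h import *
s=sense(); print(s["contact_force"],s["torque"],s["finger_gap"])
E
```

```text
t: 6.05
eef_pos: [0.5006, -0.2996, 0.0648]
tcp_rot: [3.118, 0.384, 0.0]
contact_force: [0.3, -0.2, 0.8]
finger_gap: 0.684
[ 0.28285182 -0.24142815  0.77210862] [ 0.01771747  0.02832761 -0.00208412] 0.6837201051569103
```

```bash
python3 -m inch '[[0.5,[0,0,-0.2],0],[0.5,[0,0,-0.6],0],[0.5,[0,0,-1.3],0],[0.5,[0,0,-2.2],0],[0.5,[0,0,-3.2],0],[0.5,[0,0,-4.2],0],[0.5,[0,0,-5],0],[0.5,[0,0,-5.6],0],[0.5,[0,0,-5.9],0],[0.5,[0,0,-6],0],[0.5,[0,0,-6],0],[0.5,[0,0,-6],0]]' 25; for i in 1 2 3 4; do python3 -m inch '[[0.5,[0,0,0],0],[0.5,[0,0,0],0]]' | grep -E "force|gap"; done
python3 - <<'E'
from h import *
s=sense(); print(s["t"],s["eef_pos"],s["tau"],s["torque"])
d=snapshot("side"); cv2.imwrite("pics/s3.png",cv2.resize(d["color"][70:250,240:460,::-1],None,fx=3.5,fy=3.3))
E
```

```text
t: 7.55
eef_pos: [0.5004, -0.2995, 0.1244]
tcp_rot: [-3.118, -0.384, 0.001]
contact_force: [0.1, -0.4, -1.4]
finger_gap: 0.688
contact_force: [-0.6, -0.4, -1.8]
finger_gap: 0.684
contact_force: [-0.2, 0.5, -1.4]
finger_gap: 0.681
contact_force: [0.8, -0.3, -1.5]
finger_gap: 0.681
contact_force: [0.4, 0.1, -1.4]
finger_gap: 0.681
8.55 [ 0.50056636 -0.29963297  0.1247421 ] [-1.20941237e-03 -5.31855547e+01 -7.81026095e+00 -2.35440552e+01
 -4.20048845e-02 -5.63893793e-02  1.62594836e-05] [-0.01199813  0.04983183  0.00811846]
```

View pics/s3.png

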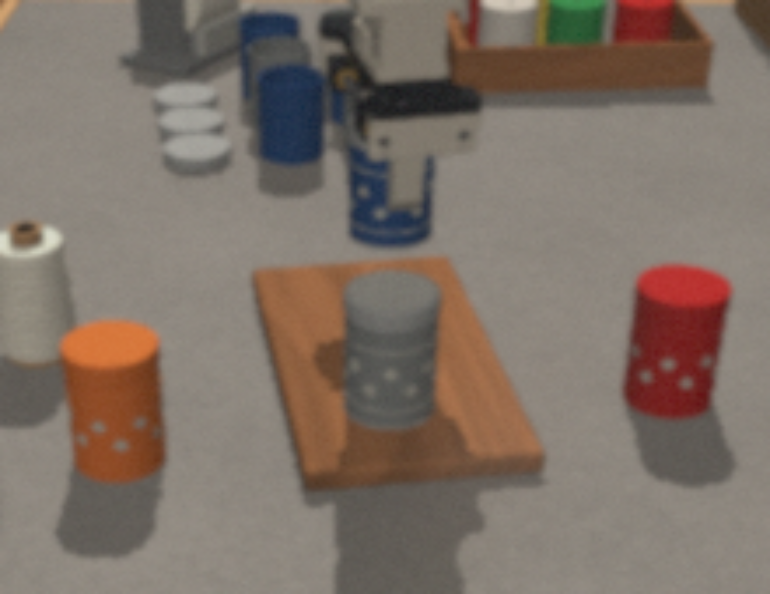

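The blue tin is lifted clear and upright, with a load of about 1.5 N (roughly 155 g), so it is probably the lighter one. I'll set it back down gently.

```bash
python3 -m inch '[[0.5,[0,0,0.3],0],[0.5,[0,0,1],0],[0.5,[0,0,2],0],[0.5,[0,0,3.1],0],[0.5,[0,0,4.2],0],[0.5,[0,0,5],0],[0.5,[0,0,5.5],0],[0.5,[0,0,5.75],0],[0.5,[0,0,5.9],0],[0.5,[0,0,5.98],0],[0.5,[0,0,6],0],[0.5,[0,0,6],0]]' 25; python3 -m inch '[[0.75,[0,0,0],0],[0.75,[0,0,0],0],[0.75,[0,0,0],0],[1,[0,0,0],0],[1,[0,0,0],0],[1,[0,0,-0.5],0],[1,[0,0,-2],0],[1,[0,0,-5],0],[1,[0,0,-8],0],[1,[0,0,-11],0],[1,[0,0,-12],0],[1,[0,0,-12],0]]'
python3 - <<'E'
from h import *
d=snapshot("top"); c=d["color"]; hsv=cv2.cvtColor(c,cv2.COLOR_RGB2HSV)
print(move([.4977,-.1415,.185]),move([.4977,-.1415,.185])); cv2.imwrite("pics/t4.png",d["color"][100:340,240:540,::-1])
E
```

```text
t: 10.1
eef_pos: [0.5007, -0.2997, 0.0649]
tcp_rot: [3.118, 0.384, 0.0]
contact_force: [0.7, 0.4, -1.6]
finger_gap: 0.685
t: 11.6
eef_pos: [0.5009, -0.2999, 0.1855]
tcp_rot: [3.117, 0.383, 0.002]
contact_force: [-0.9, 0.6, -0.0]
finger_gap: 1.0
[  3.58776667 -15.4011153   -0.05570043] [  3.58776667 -15.4011153   -0.05570043]
```

View pics/t4.png

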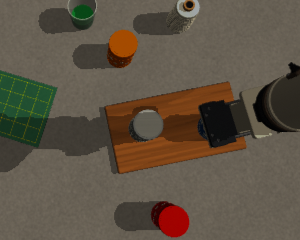

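The picture shows the grey tin still in place at (148,125), with the arm over the blue one. Next I'll go to the grey tin, then check the blue one once the arm is out of its view.

```bash
python3 -m inch '[[1,[0.5,-2,0],0],[1,[1.3,-5.5,0],0],[1,[2.2,-9.5,0],0],[1,[3,-13,0],0],[1,[3.5,-15,0],0],[1,[3.6,-15.4,0],0],[1,[3.6,-15.4,0],0],[1,[3.6,-15.4,0],0]]'
python3 - <<'E'
from h import *
print(move([.4977,-.1415,.065]))
d=snapshot("wrist"); cv2.imwrite("pics/w5.png",d["color"][:,:,::-1]); print(proj(d,[[.4977,-.1415,.113],[.5007,-.2997,.113]]))
E
```

```text
t: 12.65
eef_pos: [0.4979, -0.1425, 0.1844]
tcp_rot: [3.118, 0.381, -0.001]
contact_force: [0.1, 0.4, 0.3]
finger_gap: 0.997
[ 1.04268146e-02 -1.03148086e-01  1.19409428e+01]
[[320.6044872 215.1278535]
 [511.5611227 256.1161582]]
```

View pics/w5.png

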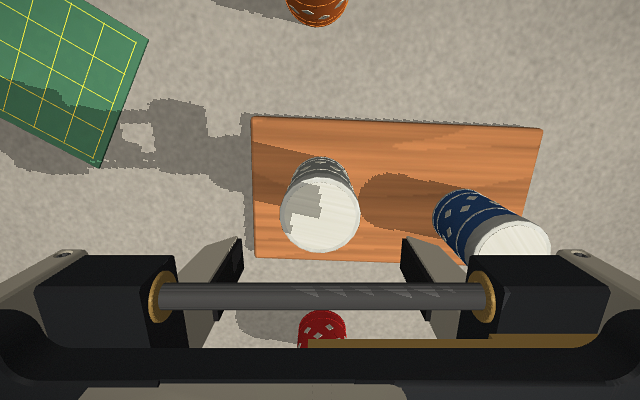

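The grey lid is centred at (320,213) as predicted, and the blue tin stands upright on the board at (512,250). I'll descend, grip and lift the grey tin.

```bash
python3 -m inch '[[1,[0,-0.1,1.5],0],[1,[0,-0.1,4],0],[1,[0,-0.1,6.5],0],[1,[0,-0.1,8.5],0],[1,[0,-0.1,10],0],[1,[0,-0.1,11.2],0],[1,[0,-0.1,11.9],0],[1,[0,-0.1,12],0],[1,[0,-0.1,12],0]]' 25 && python3 -m inch '[[0.5,[0,0,0],0],[0.5,[0,0,0],0],[0.5,[0,0,0],0],[0.5,[0,0,0],0],[0.5,[0,0,0],0],[0.5,[0,0,0],0],[0.5,[0,0,0],0],[0.5,[0,0,0],0]]' 30;  python3 -m inch '[[0.5,[0,0,-0.2],0],[0.5,[0,0,-0.6],0],[0.5,[0,0,-1.3],0],[0.5,[0,0,-2.2],0],[0.5,[0,0,-3.2],0],[0.5,[0,0,-4.2],0],[0.5,[0,0,-5],0],[0.5,[0,0,-5.6],0],[0.5,[0,0,-5.9],0],[0.5,[0,0,-6],0],[0.5,[0,0,-6],0],[0.5,[0,0,-6],0]]' 30; for i in 1 2 3 4; do python3 -m inch '[[0.5,[0,0,0],0],[0.5,[0,0,0],0]]' | grep -E "force|gap"; done
python3 - <<'E'
from h import *
s=sense(); print(s["t"],s["eef_pos"],s["torque"])
print(move([.556,.180,.17]))
E
```

```text
t: 13.82
eef_pos: [0.4983, -0.1406, 0.0652]
tcp_rot: [3.118, 0.384, 0.001]
contact_force: [-0.2, -0.7, 0.8]
finger_gap: 1.003
t: 14.82
eef_pos: [0.4981, -0.1407, 0.0649]
tcp_rot: [3.118, 0.383, 0.0]
contact_force: [0.2, -0.8, 2.5]
finger_gap: 0.677
t: 16.32
eef_pos: [0.4977, -0.1404, 0.1245]
tcp_rot: [-3.118, -0.384, 0.001]
contact_force: [-0.6, 0.8, -3.1]
finger_gap: 0.682
contact_force: [-0.0, 0.6, -3.1]
finger_gap: 0.681
contact_force: [-0.3, 0.3, -3.5]
finger_gap: 0.681
contact_force: [0.6, 0.2, -2.4]
finger_gap: 0.682
contact_force: [-0.2, -0.1, -1.8]
finger_gap: 0.681
17.325 [ 0.49791407 -0.14050121  0.12473603] [ 0.03665297  0.04153931 -0.06098716]
[ 13.40354161 -29.68655684  -4.52677389]
```

The force readings are settling rather than steady (-3.1 to -1.8), so I need more samples before judging.

```bash
for i in 1 2 3 4 5 6 7 8 9 10; do python3 -m inch '[[0.5,[0,0,0],0],[0.5,[0,0,0],0]]' | grep -E "force"; done
python3 - <<'E'
from h import *
s=sense(); print(s["t"],s["eef_pos"],s["tau"],s["torque"],s["qpos"])
d=snapshot("side"); cv2.imwrite("pics/s6.png",cv2.resize(d["color"][70:250,240:460,::-1],None,fx=3.5,fy=3.3))
E
```

```text
contact_force: [-0.3, 0.1, -3.0]
contact_force: [0.0, 0.6, -3.1]
contact_force: [-0.8, 0.1, -2.7]
contact_force: [0.3, 0.3, -2.2]
contact_force: [0.4, -0.1, -3.1]
contact_force: [-0.2, 0.8, -2.9]
contact_force: [0.2, -1.0, -2.4]
contact_force: [-0.4, -0.4, -3.0]
contact_force: [-0.4, 0.7, -2.7]
contact_force: [0.7, 0.1, -3.9]
19.825 [ 0.49792371 -0.14050117  0.12474154] [ 5.42624173e-05 -4.60123444e+01 -7.04242676e+00 -2.26720905e+01
 -2.54195568e-02 -7.11459364e-02 -7.94480411e-05] [ 0.02498666 -0.00469929  0.00443882] [ 0.71345276  0.45053927 -0.59913195  1.97224683  0.34278649  0.81920502
 -1.40270296]
```

View pics/s6.png

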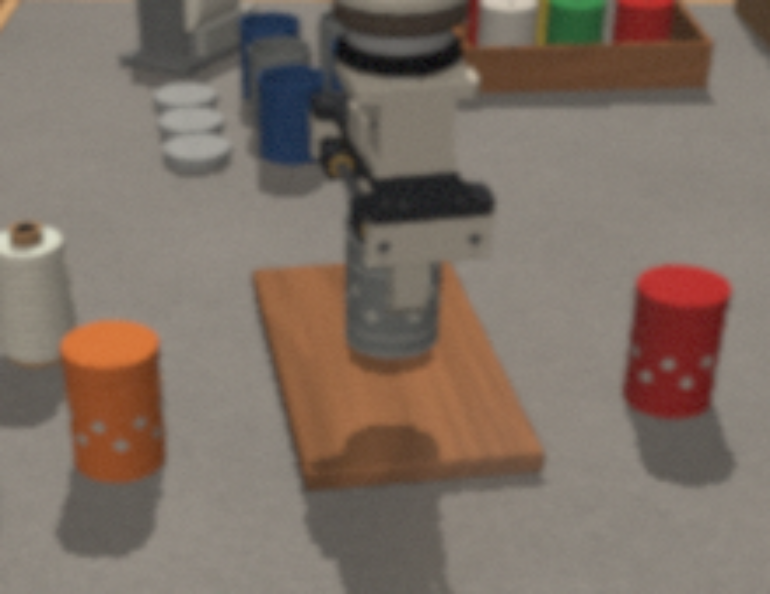

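The grey tin is lifted clear and upright. Its mean load is about 2.85 N (290 g), against about 1.5 N for the blue, so the grey one is heavier. I'll carry it to the mat centre.

```bash
python3 -m inch '[[0.5,[0,0,-0.5],0],[0.5,[0.1,-0.3,-1.5],0],[0.5,[0.5,-1.1,-2.7],0],[0.5,[1.1,-2.4,-3.7],0],[0.5,[1.9,-4.2,-4.3],0],[0.5,[2.8,-6.2,-4.5],0],[0.5,[3.7,-8.2,-4.5],0],[0.5,[4.6,-10.2,-4.5],0],[0.5,[5.4,-12,-4.5],0],[0.5,[6.1,-13.5,-4.5],0],[0.5,[6.6,-14.6,-4.5],0],[0.5,[6.7,-14.8,-4.5],0]]' 30; python3 -m inch '[[0.5,[0.2,-0.5,0],0],[0.5,[0.7,-1.5,0],0],[0.5,[1.4,-3.1,0],0],[0.5,[2.3,-5.1,0],0],[0.5,[3.2,-7.1,0],0],[0.5,[4.1,-9.1,0],0],[0.5,[5,-11.1,0],0],[0.5,[5.8,-12.8,0],0],[0.5,[6.3,-14,0],0],[0.5,[6.6,-14.7,0],0],[0.5,[6.7,-14.9,0],0],[0.5,[6.7,-14.9,0],0]]' 30; python3 -m inch '[[0.5,[0,0,0],0],[0.5,[0,0,0],0],[0.5,[0,0,0],0],[0.5,[0,0,0],0]]'
python3 - <<'E'
from h import *
print(move([.556,.180,.17]),sense()["qpos"])
d=snapshot("side"); cv2.imwrite("pics/s7.png",d["color"][...,::-1]); print(proj(d,[[.556,.180,.123],[.556,.180,.003]]))
d=snapshot("top"); cv2.imwrite("pics/t7.png",d["color"][...,::-1]);c=d["color"]; hsv=cv2.cvtColor(c,cv2.COLOR_RGB2HSV)
lid=cv2.morphologyEx(((hsv[...,1]<50)&(hsv[...,2]>125)).astype(np.uint8),cv2.MORPH_OPEN,np.ones((5,5)))
for x in cv2.findContours(lid,0,2)[0]:
    if cv2.contourArea(x)>300: q=cv2.minEnclosingCircle(x)[0]; print(q,ray(d,q,.113))
E
```

```text
t: 21.38
eef_pos: [0.5271, 0.0205, 0.1698]
tcp_rot: [-3.117, -0.386, -0.0]
contact_force: [0.1, 0.1, -3.6]
finger_gap: 0.678
t: 22.88
eef_pos: [0.556, 0.1795, 0.1696]
tcp_rot: [3.118, 0.383, -0.0]
contact_force: [0.9, -0.1, -3.5]
finger_gap: 0.679
t: 23.38
eef_pos: [0.556, 0.18, 0.1698]
tcp_rot: [3.118, 0.383, 0.0]
contact_force: [0.4, 0.7, -2.6]
finger_gap: 0.678
[ 0.00170392  0.00198939 -0.02222574] [ 0.15349288  0.51383824 -0.67260479  1.77625853  0.37680582  0.98346662
 -1.99493067]
[[314.7169113  243.81112452]
 [316.21785555 294.13162435]]
(464.94622802734375, 222.88247680664062) [ 0.49979004 -0.29849699  0.113     ]
```

View pics/s7.png

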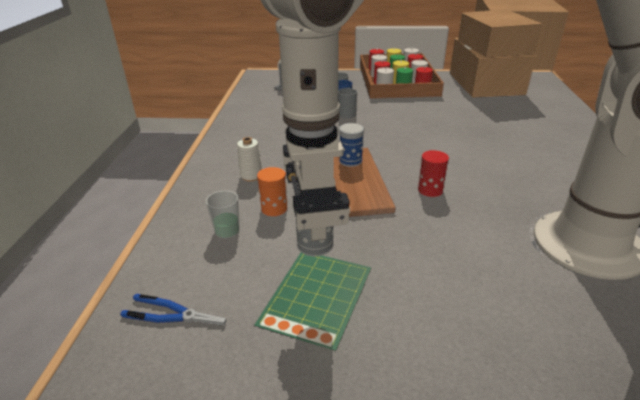

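View pics/t7.png

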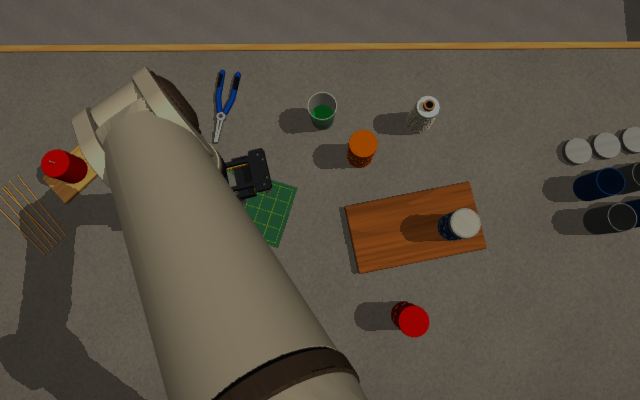

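The side view has the grey tin's underside at about (315,247), matching the projected 12 cm point at (315,244), with its centre over the mat. The blue tin stands on the board at its old spot (465,223), and the other items haven't moved. Handing in.

```bash
python3 -m inch '[[0.5,[0,0,0],0],[0.5,[0,0,0],0],[0.5,[0,0,0],0],[0.5,[0,0,0],0]]'; python3 -c "
from plant import finish_job; print(finish_job())"
```

```text
t: 23.98
eef_pos: [0.556, 0.1801, 0.1697]
tcp_rot: [-3.118, -0.384, -0.0]
contact_force: [-0.3, 0.3, -2.7]
finger_gap: 0.678
the job is handed in; nothing more can be done
None
```

The grey tin is the heavier one, and I handed the job in at about 24 s with it held upright and still over the middle of the mat. I lifted the blue tin first (about 1.5 N, roughly 155 g) and set it back on the board, then lifted the grey (about 2.85 N, roughly 290 g).

- **Final hold:** the tool was at (0.556, 0.180, 0.170), which puts the grey tin's underside about 12 cm above the mat. The side picture agreed to within a few pixels, and the grip opening was steady at 0.678.
- **Blue tin:** the top view showed it standing on the board within about 1 mm of where it started.
- **Other things:** nothing else on the table appears moved in the last pictures.

Three readings were not clean:
- **Jaw opening:** on both tins it corresponded to about 62.5–63 mm, slightly over the nominal 62 mm body. On the blue tin I re-gripped 4 mm lower because of this, and neither tin slipped.
- **Blue set-down:** the force still showed about 1.6 N just before release, so the tin may have settled by a fraction of a millimetre.
- **Force noise:** single readings while holding the grey tin ranged from 1.8 to 3.9 N, so I judged by the average.

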